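Warm a jar of sauce

ROBOT

A 6-joint arm with a two-finger parallel gripper is mounted at the origin on the work surface. World frame = base frame: x ahead of the robot, y to its left, z up, the work surface at z = 0. Lengths are in m, angles in rad, forces in N, time in s.
With the tool pointing down it reaches from about 0.325 to 1 m from the base axis. Payload 5.1 kg.
Tool frame: the origin (TCP) lies midway between the tips of the shut fingers; the grasp point (between the pads) lies 19 mm behind it; z points along the fingers, y is the line along which they close (so a half turn about z gives the same grasp; the last joint's range is limited). The gripper opens to 85 mm and grips with 20 to 120 N. Pads are 22 mm wide; open, the fingers measure 114 mm over their backs; the gripper's body (76 mm by 85 mm) begins 54 mm behind the grasp point. The pads swing forward as they close: fully open they stand 13 mm farther back than shut.
Start: joints at [1.225, 0.124, 1.65, -0, 1.367, -0.083], TCP at [0.169, 0.628, 0.193] pointing down, gripper open.
Joint ranges: [-2.61, 2.61], [-1.02, 2.33], [0.03, 2.71], [-1.35, 4.49], [0.32, 2.68], [-2.91, 2.91]. Speed limits (rad/s): [2.57, 2.57, 3.14, 3.14, 3.14, 3.14].

INTERFACE

Orientations are given as [roll, pitch, yaw] about the fixed x, y, z axes, in that order (R = Rz(yaw) Ry(pitch) Rx(roll)).
In Python, from bench import robot gives the robot as it stands. The module is installed in compiled form; this text tells all that it offers.
- The arm moves only by the tool arm_command, never from a script. Its argument "series" is text: rows parted by semicolons, each of 5 numbers parted by spaces: the closure, from -1 (fully open) to 1 (shut), then the shift along the tool's x, y, z in cm, then the turn about the tool's z in rad. In form: hand x y z yaw; .... A call has 1 to 12 rows; each row is the pose to reach, as a shift and turn from the pose commanded when the call began, along the tool's axes at that moment; what a row does not reach only later rows make up. A row lasts 1/8 s, in which the tool goes at most 62.5 mm and 10.7 degrees, less where a joint would pass 70% of its speed; a pose out of reach is approached as far as the arm can. A call with a gripper value outside its range is refused whole. The fingers move at their own pace and stop on an object; "force" is the grip in N (left out, the last holds). Time passes only in rows, so rows that repeat a pose let the fingers close. It gives the time, the measured TCP pose, the force, the opening and the grip force at its end, in the units of the state.
- robot.read_state(): the state, without advancing time (a new reading comes with each control period).
- robot.snapshot(name): name is "scene" or "top" or "wrist"; returns a dict with "pixels" (420x560x3 uint8, red, green, blue), "fx", "fy", "cx", "cy" (pixels), "world_from_camera" (4x4, takes a point from camera to world coordinates). Camera axes: x right, y up, looking along -z (the intrinsics and any distortion apply to the point x, -y, -z); pixel columns grow to the right and rows downward; lengths in m; the calibration is good to about 2 mm. The wrist camera is an equidistant fisheye: a pixel r from the principal point sees the ray r / f radians off the axis. A picture is of the moment at which its call begins. There is no depth.
- robot.job_done(): hands the job in; it is judged then, once.
The state is a dict: "t": time; "joints": joint angles; "qvel": joint speeds; "tau": joint torques, N m; "position": TCP position; "eef_rot": TCP orientation; "contact_force": force on the tool from outside, world axes, zero at the start; "wrist_torque": the same for the moment, N m; "opening": finger opening in m; "gripper_force": force on a finger pad.
Only numpy, scipy, OpenCV 4.12 (cv2) and the standard library are available. Lean on these libraries where they do the work, as an engineer would, in place of code of your own. Each camera call takes 0.05 s, during which the arm holds its last target. There are 200 camera calls.

TASK

Set the squat glass jar of sauce upright in the open basin of the food warmer without dropping it in, and let go of it. Then slide the warmer's steel cover fully shut over it, and after that turn the selector knob to the two-dot mark so that it clicks in there. Leave the bottle, the can and the tumbler that stand beside the warmer where they are.

Things in the scene. Friction and masses are not known exactly. Their poses are not given: they have to be found in the camera images.
- jar: Squat amber glass jar with a dark metal screw lid and paper label: 54 mm diameter, 62 mm tall, about 0.2 kg, the shortest of the upright things beside the warmer; it stands on the counter left or right of the warmer. Origin: centre of its underside, z up along its axis.
- warmer: White counter food warmer, fixed; 290 mm (its x) by 340 mm (its y), body 98 mm high; the front 115 mm (-x side, nearest the robot) is a lower control deck, 68 mm above the counter, with the knob. Behind the deck the left half (+y) holds the open basin; the right half is closed and carries the cover while that is open. Origin: centre of the underside, x to the back, y left.
- basin (a point): Centre of the basin's inner floor, 28 mm above the counter. The basin is open at the top, 150 by 150 mm inside along the warmer's x and y, 70 mm deep, its rim walls 10 to 12 mm thick. Axes as the warmer's.
- cover (a joint): Travel in m of the flat steel sliding cover (165 mm along the warmer's x, 170 mm along y, 6 mm thick, top face 105 mm above the counter): 0 fully shut over the basin, 0.165 fully open; it shuts by sliding along the warmer's +y. It stays where left; about 2 N moves it.
- cover_handle (a point): Middle of the cover's handle: a level dark steel bar 12 mm thick, 80 mm long along the warmer's x, on a post at each end, at the middle of the cover. This point is on the bar's axis, 28 mm above the cover's top face. Axes as the warmer's.
- knob (a joint): Angle of the selector knob in rad, growing clockwise seen from above, 0 to 1.8. Click stops every 0.6: 0 at the short bar mark (off), 0.6 at one dot, 1.2 at two dots, 1.8 at three dots (end stop). A sprung detent draws it into the nearest stop once released; about 0.15 N m turns it.
- knob_grip (a point): On the knob's upright axis at grip height, 100 mm above the counter, 8 mm below its top. Black knob: skirt 48 mm in diameter, 9 mm high, with an upright grip bar 46 mm long, 14 mm thick, top 40 mm above the deck; 83 mm before the warmer's origin, 53 mm from the step behind. The frame turns with the knob: x along the bar; the -x end, with a white line, is the pointer.
- two_dots (a point): The two-dot mark, its middle on the deck 37 mm from the knob's axis: the pointer must point to it. Four black marks lie in an arc on the deck, on the robot's side of the knob: short bar, one, two, three dots (7 mm dots in a row pointing away from the knob), clockwise seen from above, 0.6 rad apart. Axes as the warmer's.
- bottle: Bystander, to be left alone: tall amber syrup bottle with a white cap, 60 mm diameter, 170 mm tall. Origin: centre of its underside.
- can: Bystander, to be left alone: closed steel can with a paper label, 68 mm diameter, 105 mm tall. Origin: centre of its underside.
- tumbler: Bystander, to be left alone: open steel tumbler, 74 mm across the rim, 110 mm tall. Origin: centre of its underside.
There are look-alikes about, which are no part of the job. What is shaped like the jar but green or pink is not meant.

How it is judged:
By the outcome, as a careful person would: the job done as asked, in the order asked, and still so for the second after the job is handed in, with the robot touching nothing.
It also fails if it takes over 64 s, if anything falls off the work surface, if the arm or the gripper's body presses on something with over 40 N, if the wrist force passes 120 N, or if a joint passes its speed limit or range.

## Working session

There is one attempt and no reset: what is moved stays moved. The work goes in short steps, Python scripts to look and compute and a tool call to move; the robot and the scene stay as the last step left them, time stands still between calls to the robot, and variables do not carry over. Pictures are saved under pics/ and viewed, at most 10 in all, crops included, and the job is handed in when it is done.

Besides the shell and the picture viewer there is one more tool, called after "Request:" as name(argument=value, ...) on one line, values as JSON. arm_command: Moves the arm, as the interface text tells. Its arguments: {"type":"object","properties":{"series":{"type":"string"},"force":{"type":"number"}},"required":["series"]}

```bash
mkdir -p pics
cat > h.py <<'E'
import numpy as np, cv2
from bench import robot
def snap(n,f):
    s=robot.snapshot(n); cv2.imwrite('pics/'+f+'.png',cv2.cvtColor(s['pixels'],cv2.COLOR_RGB2BGR))
    np.savez('pics/'+f+'.npz',**s); return s
def load(f): return dict(np.load('pics/'+f+'.npz'))
def ray(s,u,v,fish=False):
    a=(u-s['cx'])/s['fx']; b=(v-s['cy'])/s['fy']
    if fish:
        t=np.hypot(a,b); k=np.sin(t)/max(t,1e-9); d=np.array([a*k,-b*k,-np.cos(t)])
    else: d=np.array([a,-b,-1.])
    M=s['world_from_camera']; return M[:3,3],M[:3,:3]@d
def onz(s,u,v,z,fish=False):
    o,d=ray(s,u,v,fish); return o+d*(z-o[2])/d[2]
def proj(s,p):
    M=s['world_from_camera']; c=M[:3,:3].T@(np.asarray(p)-M[:3,3])
    return s['cx']+s['fx']*c[0]/-c[2], s['cy']-s['fy']*c[1]/-c[2]
E
python3 - <<'E'
from h import *
for n in('scene','top'):
    s=snap(n,n+'0'); print(n,s['fx'],s['cx'],s['cy'],np.round(s['world_from_camera'],3).tolist())
a=np.hstack([cv2.imread('pics/scene0.png'),cv2.imread('pics/top0.png')])
st=robot.read_state(); print({k:np.round(v,3).tolist() for k,v in st.items()})
E
```

```text
scene 385.3254675776118 282.67110781786414 211.0615847678387 [[0.807, -0.477, 0.348, 0.84], [0.59, 0.641, -0.491, -0.404], [0.011, 0.602, 0.798, 0.821], [0.0, 0.0, 0.0, 1.0]]
top 452.6569712444445 282.63818971183895 201.94594230325743 [[0.003, 0.995, -0.1, 0.446], [-1.0, 0.005, 0.015, 0.043], [0.016, 0.1, 0.995, 1.278], [0.0, 0.0, 0.0, 1.0]]
{'t': 0.1, 'joints': [1.225, 0.124, 1.652, -0.0, 1.368, -0.083], 'qvel': [-0.0, -0.002, -0.003, 0.0, 0.003, 0.001], 'tau': [0.0, -42.493, -36.665, -0.0, 0.004, -0.0], 'position': [0.169, 0.627, 0.192], 'eef_rot': [-3.14, -0.0, 2.879], 'contact_force': [0.121, 0.563, -1.598], 'wrist_torque': [0.037, -0.029, 0.022], 'gripper_force': 0.0, 'opening': 0.086}
```

View pics/scene0.png

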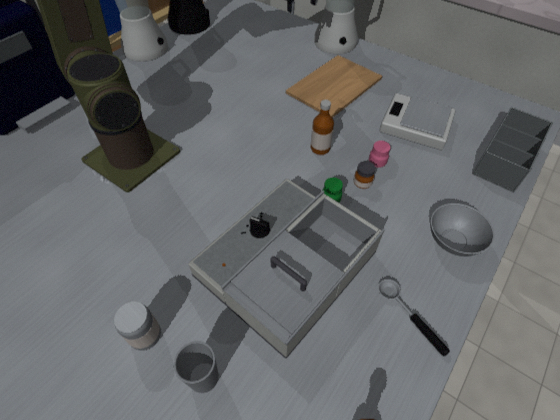

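View pics/top0.png

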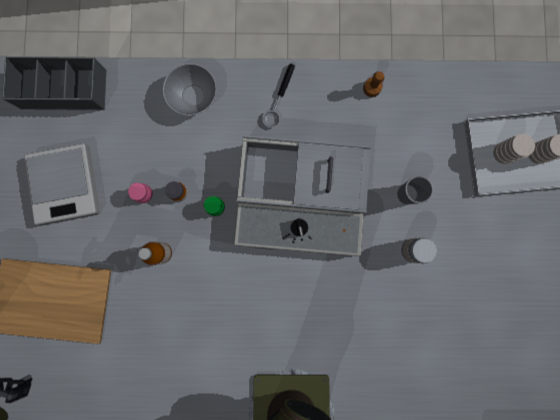

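The top view shows the amber jar with its dark lid at about (176,191), between the pink (140,193) and green (213,205) look-alikes. The bottle is at (155,253), the can at (422,250) and the tumbler at (418,190). The warmer spans about (237–370, 138–255), with the knob at (299,228), the handle at (330,175) and the basin open.

Run:
```python
from h import *
t=cv2.imread('pics/top0.png')[130:265,120:385]
t=cv2.resize(t,None,fx=3,fy=3,interpolation=cv2.INTER_CUBIC); t=cv2.convertScaleAbs(t,alpha=1.7,beta=10); cv2.imwrite('pics/topc.png',t)
t=cv2.imread('pics/scene0.png')[130:350,185:395]
t=cv2.resize(t,None,fx=2.7,fy=2.7,interpolation=cv2.INTER_CUBIC); t=cv2.convertScaleAbs(t,alpha=1.5,beta=10); cv2.imwrite('pics/scc.png',t)
```

```text
(no output)
```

View pics/topc.png

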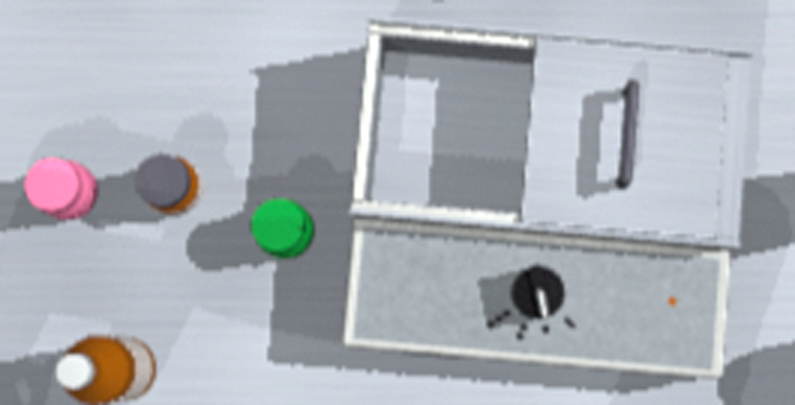

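View pics/scc.png

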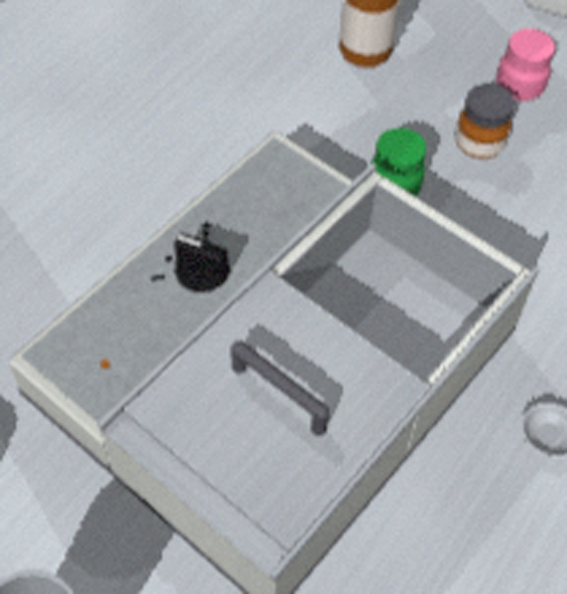

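The crops show the jar lid at (162,181), the handle running from (630,85) to (622,187), and the knob skirt at (538,292) with its white pointer towards the one-dot mark. From the right, the marks read bar, one, two and three dots. The cover is fully open.

Run:
```python
from h import *
T=load('top0');S=load('scene0')
ft=lambda x,y:(120+(x+.5)/3-.5,130+(y+.5)/3-.5)
fs=lambda x,y:(185+(x+.5)/2.7-.5,130+(y+.5)/2.7-.5)
for n,x,y,z in [('rearL',370,22,.098),('deckL',345,345,.068),('deckR',721,376,.068),('h1',630,85,.135),('h2',622,187,.135),('knobskirt',538,292,.077),('white',543,304,.108),('bar',571,322,.068),('d1',545,329,.068),('d2',520,332,.068),('d3',498,321,.068),('jar',162,181,.062),('green',281,226,.062),('pink',52,185,.062),('botcap',75,371,.17),
 ('rimIn_rl',384,40,.098),('rimIn_fl',368,206,.098)]:
    print('T',n,np.round(onz(T,*ft(x,y),z),4)[:2])
for n,x,y,z in [('jarlid',490,103,.062),('deckL',275,135,.068),('deckR',15,360,.068),('rearL',531,271,.098),('h1',237,350,.138),('h2',321,412,.138),('green',400,145,.062),('knobtop',190,243,.108)]:
    print('S',n,np.round(onz(S,*fs(x,y),z),4)[:2])
```

```text
T rearL [0.7373 0.1308]
T deckL [0.4528 0.1517]
T deckR [ 0.4265 -0.1819]
T h1 [ 0.6747 -0.0948]
T h2 [ 0.5867 -0.0874]
T knobskirt [ 0.4999 -0.019 ]
T white [ 0.4882 -0.0217]
T bar [ 0.4738 -0.0488]
T d1 [ 0.4675 -0.0256]
T d2 [ 0.4648 -0.0034]
T d3 [0.4744 0.0162]
T jar [0.5991 0.3185]
T green [0.5589 0.211 ]
T pink [0.5949 0.4168]
T botcap [0.4305 0.3598]
T rimIn_rl [0.7211 0.1183]
T rimIn_fl [0.5734 0.1306]
S jarlid [0.6042 0.3158]
S deckL [0.4598 0.1479]
S deckR [ 0.433  -0.1793]
S rearL [0.7371 0.1311]
S h1 [ 0.5984 -0.0951]
S h2 [ 0.678  -0.0998]
S green [0.5612 0.2143]
S knobtop [ 0.4937 -0.0228]
```

Request:
arm_command(series="-1 0 0 -6 0; -1 -49.9 -18.7 -6 1.308; -1 -49.9 -18.7 -6 1.308; -1 -49.9 -18.7 -6 1.308; -1 -49.9 -18.7 -6 1.308; -1 -49.9 -18.7 -6 1.308; -1 -49.9 -18.7 -6 1.308; -1 -49.9 -18.7 -6 1.308; -1 -49.9 -18.7 -6 1.308; -1 -49.9 -18.7 -6 1.308; -1 -49.9 -18.7 0 1.308; -1 -49.9 -18.7 0 1.308")

```text
t: 1.6
position: [0.5985, 0.3152, 0.1857]
eef_rot: [-3.129, 0.005, 1.57]
contact_force: [-1.3, -0.1, -0.7]
opening: 0.0855
gripper_force: 0.0
```

Run:
```python
from h import *
s=snap('wrist','w1'); print(s['fx'],s['cx'],s['cy'],np.round(s['world_from_camera'],3).tolist())
```

```text
325.19226210127806 279.15891945214776 209.51454751553626 [[1.0, -0.003, 0.012, 0.601], [-0.001, 0.962, 0.274, 0.384], [-0.012, -0.274, 0.962, 0.366], [0.0, 0.0, 0.0, 1.0]]
```

View pics/w1.png

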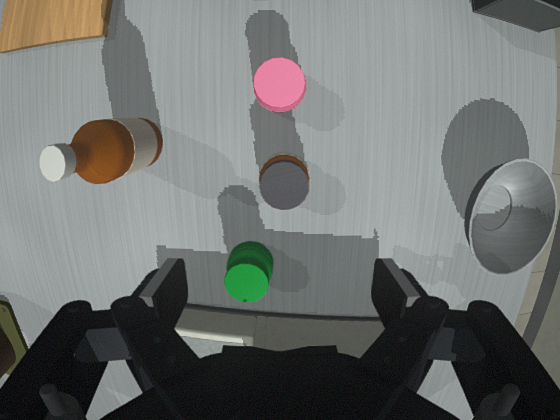

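The wrist view shows the jar lid at (284,181), pink above it at (279,85), green at (249,283), and the fingers either side along world x.

Run:
```python
from h import *
s=load('w1')
for n,u,v,z in [('jar',284,182,.062),('pink',279,85,.062),('green',248,284,.062),('jarbase back',284,156,.0)]: print(n,np.round(onz(s,u,v,z,True),4))
im=s['pixels'].astype(int)[140:225,240:330]; 
hsv=cv2.cvtColor(s['pixels'],cv2.COLOR_RGB2HSV)
m=((hsv[...,1]>150)&(hsv[...,0]<20)).astype(np.uint8); m[:,:230]=0
v,u=np.nonzero(m); print(u.min(),u.max(),v.min(),v.max(), im[42,44], im[42,0])
```

```text
jar [0.6013 0.3244 0.062 ]
pink [0.5966 0.4159 0.062 ]
green [0.5634 0.2146 0.062 ]
jarbase back [0.6014 0.3422 0.    ]
261 548 156 415 [92 95 96] [156 162 161]
```

Request:
arm_command(series="-1 0.3 0 5 0; -1 0.3 0 9 0; -1 0.3 0 9 0; -1 0.3 0 9 0")

```text
t: 2.15
position: [0.6038, 0.3217, 0.1071]
eef_rot: [3.137, -0.002, 1.571]
contact_force: [0.4, -0.6, 0.1]
opening: 0.0852
gripper_force: 0.0
```

Request:
arm_command(series="-1 -0.1 -0.2 4 0; -1 -0.1 -0.2 7.5 0; -1 -0.1 -0.2 9 0; -1 -0.1 -0.2 9 0; -1 -0.1 -0.2 9 0; 1 -0.1 -0.2 9 0; 1 -0.1 -0.2 9 0; 1 -0.1 -0.2 9 0; 1 -0.1 -0.2 9 0; 1 -0.1 -0.2 9 0; 1 -0.1 -0.2 9 0; 1 -0.1 -0.2 9 0", force=35)

```text
t: 3.65
position: [0.6009, 0.3198, 0.0146]
eef_rot: [3.14, -0.001, 1.571]
contact_force: [-1.3, -1.2, 6.7]
opening: 0.0464
gripper_force: 35.5
```

Request:
arm_command(series="1 0 0 -2 0; 1 0 0 -5 0; 1 0 0 -10 0; 1 0 0 -15 0; 1 0 0 -15 0; 1 0 0 -15 0")

```text
t: 4.4
position: [0.5995, 0.3192, 0.1627]
eef_rot: [-3.141, 0.0, 1.571]
contact_force: [-0.4, 0.9, -1.5]
opening: 0.0459
gripper_force: 36.5
```

Run:
```python
from h import *
s=snap('wrist','w2')['pixels']; t=snap('scene','s2')['pixels'];
a=s[150:400,130:430]; b=cv2.resize(t[60:310,180:400],None,fx=1.5,fy=1.5)
a=cv2.resize(a,(450,375)); c=np.hstack([a,b]); cv2.imwrite('pics/c2.png',cv2.convertScaleAbs(c[...,::-1],alpha=1.4))
```

```text
(no output)
```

View pics/c2.png

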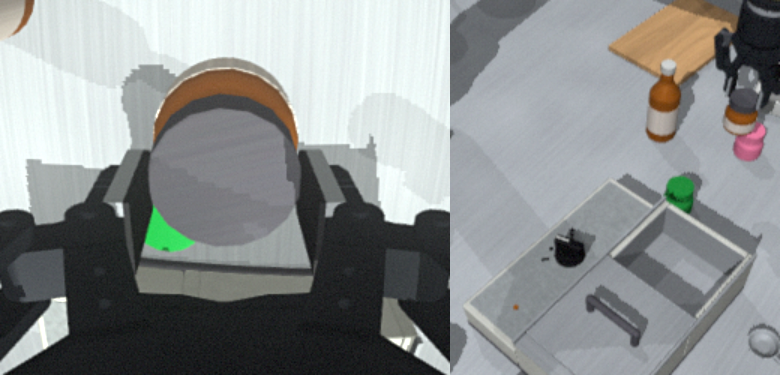

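The jar is held and lifted, looking upright, with its lid centre at full-image pixel (280,269). It sits a little forward of the pads.

Run:
```python
from h import *
s=load('w2'); print(np.round(s['world_from_camera'][:3,3],4))
for n,u,v,z in [('lid c',130+225/1.5,150+178/1.5,.210),('lid L',130+150/1.5,150+178/1.5,.21),('lid R',130+300/1.5,150+178/1.5,.21),('lid top',130+225/1.5,150+108/1.5,.21),('lid bot',130+225/1.5,150+245/1.5,.21),('amber top(shoulder?)',130+228/1.5,150+69/1.5,.185),('label top',130+228/1.5,150+58/1.5,.148)]: print(n,np.round(onz(s,u,v,z,True),4))
st=robot.read_state(); print(st['position'],st['eef_rot'],st['wrist_torque'],st['contact_force'])
```

```text
[0.5995 0.3868 0.3433]
lid c [0.5997 0.3217 0.21  ]
lid L [0.5768 0.3214 0.21  ]
lid R [0.6226 0.3214 0.21  ]
lid top [0.5997 0.344  0.21  ]
lid bot [0.5998 0.2972 0.21  ]
amber top(shoulder?) [0.6007 0.3496 0.185 ]
label top [0.601  0.3455 0.148 ]
[0.59866309 0.31879132 0.16048371] [-3.13736762e+00  1.85613683e-03  1.57081666e+00] [-0.04163535 -0.00115026 -0.05314371] [-0.68808371 -0.42970179 -2.15801368]
```

Request:
arm_command(series="1 -5 1 0 0; 1 -11 2 0 0.04; 1 -17 3 0 0.077; 1 -23 4 0 0.077; 1 -26.5 4.7 0 0.077; 1 -26.5 4.7 0 0.077; 1 -26.5 4.7 0 0.077; 1 -26.5 4.7 0 0.077")

```text
t: 5.5
position: [0.6466, 0.0557, 0.1625]
eef_rot: [-3.14, -0.0, 1.495]
contact_force: [-0.0, 0.5, -1.0]
opening: 0.0459
gripper_force: 36.5
```

Run:
```python
from h import *
st=robot.read_state(); print(st['position'],st['eef_rot'],st['contact_force'])
s=snap('wrist','w3')['pixels']; t=snap('top','t3')['pixels'];
a=s[130:400,60:500]; b=t[110:290,200:420]
c=np.hstack([a,cv2.resize(b,(330,270))]); cv2.imwrite('pics/c3.png',cv2.convertScaleAbs(c[...,::-1],alpha=1.3))
```

```text
[0.64658587 0.0557416  0.16249176] [-3.14016296e+00 -1.69112737e-04  1.49540936e+00] [-0.01238752  0.496011   -1.04111426]
```

View pics/c3.png

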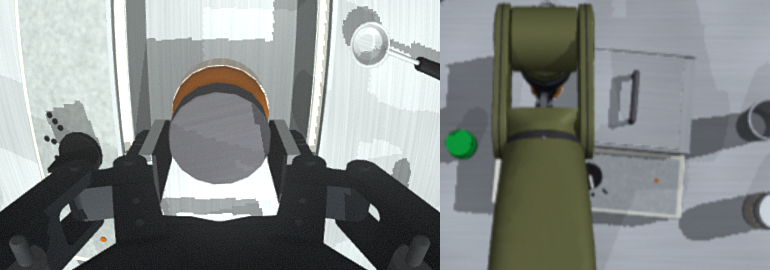

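The wrist view shows the jar between the basin's rim walls, with the front inner edge near crop (127,100) and the rear near (316,100).

Run:
```python
from h import *
s=load('w3'); 
g=cv2.cvtColor(s['pixels'],cv2.COLOR_RGB2GRAY); print(g[200,165:200].tolist(), g[200,365:400].tolist())
for u,v in [(60+117,230),(60+127,230),(60+315,230),(60+325,230),(185,160),(388,160)]: print(u,v,np.round(onz(s,u,v,.098,True),4))
```

```text
[171, 168, 173, 174, 186, 189, 189, 188, 177, 124, 95, 104, 204, 223, 219, 217, 218, 218, 218, 221, 224, 213, 187, 145, 103, 98, 97, 98, 100, 99, 100, 100, 99, 100, 99] [75, 80, 79, 81, 80, 79, 77, 78, 119, 192, 172, 209, 231, 236, 234, 236, 235, 208, 163, 159, 103, 73, 84, 166, 198, 195, 193, 192, 177, 174, 177, 179, 181, 182, 179]
177 230 [0.5608 0.0436 0.098 ]
187 230 [0.5695 0.0431 0.098 ]
375 230 [0.7235 0.0315 0.098 ]
385 230 [0.7323 0.0307 0.098 ]
185 160 [0.5762 0.1002 0.098 ]
388 160 [0.7345 0.0887 0.098 ]
```

Request:
arm_command(series="1 0 0 3 0; 1 0 0 6 0; 1 0 0 8.5 0; 1 0 0 10 0; 1 0 0 10.8 0; 1 0 0 11.2 0; 1 0 0 11.4 0; 1 0 0 11.4 0; 1 0 0 11.4 0")

```text
t: 6.72
position: [0.6476, 0.0544, 0.05]
eef_rot: [3.141, -0.0, 1.494]
contact_force: [-0.3, 0.7, -1.0]
opening: 0.0465
gripper_force: 36.5
```

Request:
arm_command(series="1 0 0 0.2 0; 1 0 0 0.4 0; 1 0 0 0.5 0; 1 0 0 0.6 0; 1 0 0 0.6 0; 1 0 0 0.6 0")

```text
t: 7.48
position: [0.6472, 0.0544, 0.0434]
eef_rot: [3.142, -0.0, 1.494]
contact_force: [-0.3, 0.6, -1.8]
opening: 0.0462
gripper_force: 36.5
```

Request:
arm_command(series="1 0 0 0.1 0; 1 0 0 0.1 0; 1 0 0 0.2 0; 1 0 0 0.2 0; 1 0 0 0.2 0")

```text
t: 8.1
position: [0.6476, 0.0544, 0.0426]
eef_rot: [3.141, -0.0, 1.494]
contact_force: [-2.0, 0.5, 6.0]
opening: 0.0461
gripper_force: 37.1
```

Request:
arm_command(series="-0.3 0 0 0 0; -0.5 0 0 0 0; -0.7 0 0 0 0; -0.7 0 0 0 0; -0.7 0 0 0 0; -0.7 0 0 -1 0; -0.7 0 0 -3 0; -0.7 0 0 -7 0; -0.7 0 0 -13 0; -0.7 0 0 -18 0; -0.7 0 0 -18 0; -0.7 0 0 -18 0")

```text
t: 9.6
position: [0.6472, 0.0544, 0.2224]
eef_rot: [3.14, -0.0, 1.494]
contact_force: [-0.0, -0.0, -0.9]
opening: 0.0724
gripper_force: 0.0
```

Run:
```python
from h import *
st=robot.read_state(); print(st['position'],st['eef_rot'],st['contact_force'])
s=snap('wrist','w4')['pixels']; t=snap('scene','s4')['pixels'];
a=s[:330,100:460]; b=cv2.resize(t[140:340,190:400],None,fx=1.6,fy=1.65)
c=np.hstack([a,b]); cv2.imwrite('pics/c4.png',cv2.convertScaleAbs(c[...,::-1],alpha=1.3))
```

```text
[0.64718323 0.05444701 0.22238027] [ 3.14025623e+00 -7.10134094e-05  1.49383104e+00] [-0.01139731 -0.02688327 -0.89293207]
```

View pics/c4.png

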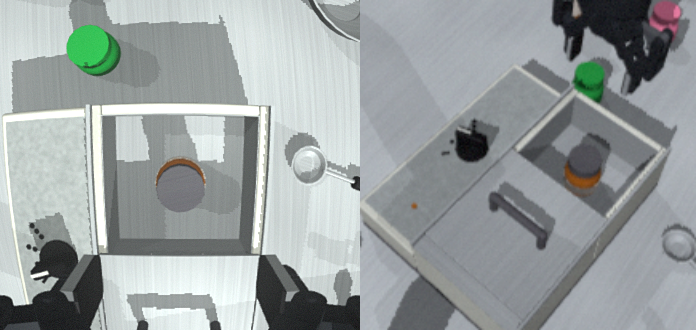

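The jar stands upright and free in the basin, with its lid at crop (180,188), so the cover is next.

Request:
arm_command(series="-0.7 -5 0 0 0.18; -0.7 -10 0 0 0.36; -0.7 -14.8 0 0 0.54; -0.7 -14.8 0 0 0.72; -0.7 -14.8 0 0 0.9; -0.7 -14.8 0 0 1.08; -0.7 -14.8 0 0 1.26; -0.7 -14.8 0 0 1.44; -0.7 -14.8 0 0 1.571; -0.7 -14.8 0 0 1.571; -0.7 -14.8 0 0 1.571; -0.7 -14.8 0 0 1.571")

```text
t: 11.2
position: [0.6356, -0.0931, 0.2209]
eef_rot: [-3.141, 0.001, -0.076]
contact_force: [0.5, -1.3, -0.4]
opening: 0.0725
gripper_force: 0.0
```

Run:
```python
from h import *
st=robot.read_state(); print(st['position'],st['eef_rot'],st['joints'])
s=snap('wrist','w5'); cv2.imwrite('pics/c5.png',cv2.convertScaleAbs(s['pixels'][...,::-1],alpha=1.3))
```

```text
[ 0.63562574 -0.09307022  0.22088905] [-3.14148703e+00  6.69314590e-04 -7.61855391e-02] [-2.28924868e-01  9.25304861e-02  1.63783023e+00  2.59227561e-06
  1.41190953e+00  1.41805662e+00]
```

View pics/c5.png

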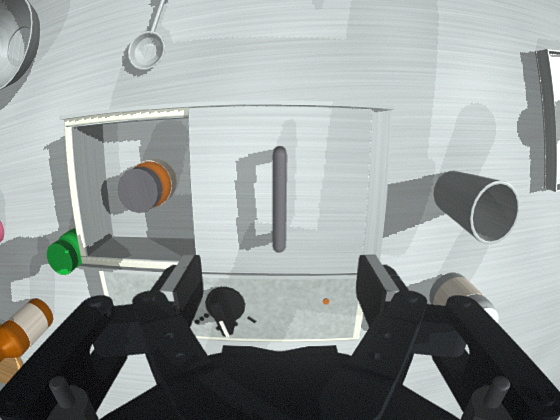

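This is the last view but one. It shows the handle bar from (279,148) to (279,251) and the knob at (225,303) with its pointer towards (227,330).

Run:
```python
from h import *
s=load('w5')
for n,u,v,z in [('h1',279,149,.137),('h2',279,249,.137),('coverL',191,110,.105),('coverR',374,110,.105),('coverLf',196,268,.105),('warm rearL',65,121,.098),('rearR',390,110,.098),('tumbler rim',494,210,.11),('jar lid',140,189,.09),('rimL in',77,128,.098),('rimLf in',88,258,.098),('knob',225,302,.077)]: print(n,np.round(onz(s,u,v,z,True),4))
```

```text
h1 [ 0.6804 -0.0969  0.137 ]
h2 [ 0.5937 -0.0903  0.137 ]
coverL [ 0.7216 -0.0189  0.105 ]
coverR [ 0.7091 -0.1871  0.105 ]
coverLf [ 0.5647 -0.0022  0.105 ]
warm rearL [0.7348 0.1297 0.098 ]
rearR [ 0.7091 -0.2055  0.098 ]
tumbler rim [ 0.6036 -0.3273  0.11  ]
jar lid [0.6497 0.0506 0.09  ]
rimL in [0.7243 0.1141 0.098 ]
rimLf in [0.5773 0.1338 0.098 ]
knob [ 0.5055 -0.0201  0.077 ]
```

Request:
arm_command(series="-0.7 0.1 0 4 0; -0.7 0.1 0 8 0; -0.7 0.1 0 10 0; -0.7 0.1 0 10.6 0; -0.7 0.1 0 10.6 0; 0 0.1 0 10.6 0; 0.7 0.1 0 10.6 0; 1 0.1 0 10.6 0; 1 0.1 0 10.6 0; 1 0.1 0 10.6 0; 1 0.1 0 10.6 0", force=20)

```text
t: 12.62
position: [0.6367, -0.0932, 0.1152]
eef_rot: [3.142, 0.0, -0.077]
contact_force: [-0.4, 0.4, 0.5]
opening: 0.0001
gripper_force: 0.0
```

Run:
```python
from h import *
st=robot.read_state(); print(st['position'],st['opening'],st['gripper_force'],st['contact_force'])
s=snap('wrist','w6')['pixels']; t=snap('scene','s6')['pixels']
a=s[60:420,80:480]; b=cv2.resize(t[170:370,180:400],(396,360),interpolation=cv2.INTER_CUBIC)
c=np.hstack([a,b]); cv2.imwrite('pics/c6.png',cv2.convertScaleAbs(c[...,::-1],alpha=1.4))
```

```text
[ 0.63673479 -0.0931593   0.11524396] 0.00010324103555954775 0.0 [-0.3698793   0.3767202   0.46083803]
```

View pics/c6.png

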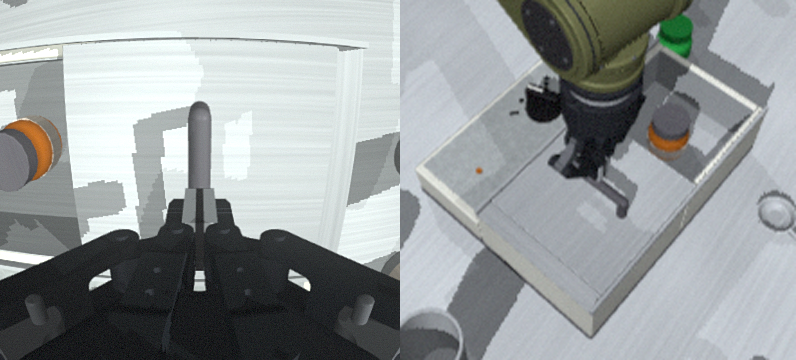

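The picture shows the fingers at the bar, at crop (200,190), but the reported opening is nearly 0. A small slide should show whether the bar is held.

Run:
```python
from h import *
a=load('w5');b=load('w6')
def tri(p,q):
    o1,d1=ray(a,*p,True);o2,d2=ray(b,*q,True)
    A=np.stack([d1,-d2],1); t=np.linalg.lstsq(A,o2-o1,rcond=None)[0]; print(np.round(o1+d1*t[0],4),np.round(o2+d2*t[1],4))
tri((279,148),(280,161)); tri((191,110),(80+65,60+45))
for v in (161,250): print(np.round(onz(b,281,v,.137,True),4))
```

```text
[ 0.6741 -0.0965  0.0511] [ 0.6741 -0.0973  0.0511]
[ 0.7211 -0.021   0.1129] [ 0.7229 -0.0215  0.1129]
[ 0.6846 -0.0983  0.137 ]
[ 0.6379 -0.0947  0.137 ]
```

Request:
arm_command(series="1 0 -0.5 0 0; 1 0 -1 0 0; 1 0 -1 0 0; 1 0 -1 0 0")

```text
t: 13.22
position: [0.6376, -0.0831, 0.1153]
eef_rot: [3.142, -0.0, -0.077]
contact_force: [-0.6, 0.1, 0.2]
opening: 0.0
gripper_force: 0.0
```

Run:
```python
from h import *
b=snap('wrist','w7'); a=load('w6')
d=cv2.absdiff(a['pixels'],b['pixels']).max(2)
g=lambda s:cv2.cvtColor(s['pixels'],cv2.COLOR_RGB2GRAY)
for s in(a,b): print(g(s)[190,262:302].tolist(), s['world_from_camera'][:3,3])
for s in(a,b): print(g(s)[150,135:155].tolist())
for s in(a,b): print(g(s)[260,255:310].tolist())
```

```text
[183, 181, 183, 182, 188, 163, 80, 58, 61, 70, 70, 77, 79, 75, 83, 87, 87, 86, 93, 95, 96, 96, 96, 97, 97, 92, 90, 85, 88, 131, 171, 167, 168, 165, 166, 166, 167, 166, 165, 168] [ 0.70419056 -0.09874742  0.29594301]
[128, 148, 182, 183, 183, 182, 184, 190, 187, 185, 185, 186, 186, 184, 182, 185, 182, 184, 180, 185, 183, 181, 183, 185, 188, 160, 63, 52, 60, 63, 65, 68, 73, 76, 79, 83, 85, 90, 94, 97] [ 0.70499963 -0.08863505  0.29602804]
[104, 108, 107, 106, 107, 105, 107, 110, 107, 140, 174, 173, 171, 172, 172, 171, 172, 172, 172, 172]
[109, 109, 107, 108, 107, 107, 110, 107, 108, 109, 110, 110, 106, 109, 110, 110, 111, 111, 107, 108]
[31, 31, 36, 31, 37, 33, 29, 32, 49, 84, 97, 97, 95, 97, 95, 98, 99, 96, 99, 100, 89, 49, 35, 32, 40, 36, 32, 42, 76, 98, 98, 97, 98, 99, 97, 99, 99, 96, 98, 93, 72, 39, 34, 32, 35, 33, 39, 40, 41, 35, 34, 73, 120, 157, 166]
[36, 39, 36, 39, 33, 32, 34, 32, 45, 87, 97, 96, 98, 96, 99, 98, 92, 98, 99, 100, 85, 52, 37, 34, 39, 39, 39, 40, 72, 100, 97, 98, 99, 98, 94, 99, 100, 98, 100, 95, 71, 37, 39, 39, 40, 37, 43, 39, 39, 37, 39, 44, 70, 122, 162]
```

Run:
```python
from h import *
T=load('top0');S=load('scene0');a=load('w5');b=load('w6');c=load('w7')
ft=lambda x,y:(120+(x+.5)/3-.5,130+(y+.5)/3-.5)
fs=lambda x,y:(185+(x+.5)/2.7-.5,130+(y+.5)/2.7-.5)
def tri(*rs):
    A=0;B=0
    for o,d in rs:
        d=d/np.linalg.norm(d);P=np.eye(3)-np.outer(d,d);A=A+P;B=B+P@o
    p=np.linalg.solve(A,B); return np.round(p,4),[round(float(np.linalg.norm((np.eye(3)-np.outer(d,d)/(d@d))@(p-o)))*1e3,1) for o,d in rs]
far=[ray(T,*ft(631,84)),ray(S,*fs(319,410)),ray(a,279,150,True),ray(b,280,163,True)]
near=[ray(T,*ft(623,187)),ray(S,*fs(239,350)),ray(a,279,249,True)]
print('far',tri(*far),tri(*far[:2]),tri(far[1],far[2]),tri(far[0],far[3])); print('near',tri(*near),tri(*near[:2]),tri(*near[1:]))
# edges of bar in w6,w7 at row 190
for s,u0,u1 in((b,267.6,290.7),(c,287.6,310.5)):
    print([np.round(onz(s,u,190,z,True),4)[:2].tolist() for z in (.115,.135) for u in(u0,u1)])
```

```text
far (array([ 0.6782, -0.0968,  0.1305]), [1.7, 4.0, 0.9, 4.7]) (array([ 0.6753, -0.0965,  0.1328]), [0.9, 0.9]) (array([ 0.6774, -0.0976,  0.1353]), [2.2, 2.2]) (array([ 0.6803, -0.098 ,  0.1123]), [0.5, 0.5])
near (array([ 0.5902, -0.0889,  0.1232]), [2.1, 4.3, 2.3]) (array([ 0.5909, -0.088 ,  0.12  ]), [3.0, 3.0]) (array([ 0.5945, -0.0905,  0.1318]), [2.8, 2.8])
[[0.666, -0.0893], [0.6649, -0.1024], [0.6702, -0.0904], [0.6693, -0.102]]
[[0.6659, -0.0906], [0.6649, -0.1037], [0.6702, -0.0904], [0.6694, -0.102]]
```

Run:
```python
from h import *
c=load('w7');S=load('s6');a=load('w5')
g=cv2.cvtColor(c['pixels'],cv2.COLOR_RGB2GRAY)
print([int(x) for x in g[200:275:3,269]]);print([int(x) for x in g[200:275:3,280]])
p=[0.6376,-.0831,.1153]
def wproj(s,p):
    M=s['world_from_camera']; q=M[:3,:3].T@(np.array(p)-M[:3,3]); r=np.hypot(q[0],q[1]); t=np.arctan2(r,-q[2])
    return round(float(s['cx']+s['fx']*t*q[0]/r),1),round(float(s['cy']-s['fy']*t*q[1]/r),1)
for x in(.6376,.6486):
  for z in (.115,.125,.135,.145,.155): print(x,z,wproj(c,[x,-.0845,z]))
print('scene proj tcp',proj(S,[.6367,-.0931,.1152]),proj(S,[.6367,-.0931,.145]))
```

```text
[189, 187, 187, 184, 184, 176, 182, 183, 186, 182, 185, 178, 165, 164, 169, 166, 113, 98, 99, 99, 99, 100, 94, 93, 95]
[191, 187, 187, 185, 182, 179, 182, 182, 182, 181, 182, 190, 179, 167, 167, 168, 93, 42, 38, 38, 39, 37, 34, 32, 36]
0.6376 0.115 (280.7, 237.4)
0.6376 0.125 (280.8, 243.5)
0.6376 0.135 (280.9, 250.4)
0.6376 0.145 (281.0, 258.0)
0.6376 0.155 (281.1, 266.5)
0.6486 0.115 (279.2, 219.7)
0.6486 0.125 (279.3, 225.1)
0.6486 0.135 (279.3, 231.1)
0.6486 0.145 (279.3, 237.8)
0.6486 0.155 (279.3, 245.3)
scene proj tcp (np.float64(288.13487526618553), np.float64(273.99989845220614)) (np.float64(288.4740013500586), np.float64(266.9052341268407))
```

Request:
arm_command(series="1 0 -1.5 0 0; 1 0 -3.2 0 0; 1 0 -3.2 0 0; 1 0 -3.2 0.3 0; 1 0 -3.2 0.6 0; 1 0 -3.2 0.9 0; 1 0 -3.2 1.1 0; 1 0 -3.2 1.1 0")

```text
t: 14.28
position: [0.6398, -0.0515, 0.104]
eef_rot: [3.142, 0.001, -0.077]
contact_force: [0.4, -0.8, -0.2]
opening: 0.0004
gripper_force: 0.0
```

Request:
arm_command(series="1 0 0 0.2 0; 1 0 0 0.4 0; 1 0 0 0.4 0")

```text
t: 14.65
position: [0.6399, -0.0512, 0.1]
eef_rot: [-3.142, 0.0, -0.077]
contact_force: [-0.4, 0.7, 0.3]
opening: 0.0001
gripper_force: 0.0
```

Request:
arm_command(series="1 0 0 0.2 0; 1 0 0 0.4 0; 1 0 0 0.6 0; 1 0 0 0.7 0; 1 0 0 0.7 0")

```text
t: 15.28
position: [0.6399, -0.0513, 0.0932]
eef_rot: [-3.142, 0.0, -0.077]
contact_force: [1.2, 0.1, 0.8]
opening: 0.0001
gripper_force: 0.0
```

Request:
arm_command(series="1 0 0 0.2 0; 1 0 0 0.4 0; 1 0 0 0.6 0; 1 0 0 0.7 0; 1 0 0 0.7 0")

```text
t: 15.9
position: [0.6399, -0.0513, 0.0862]
eef_rot: [3.142, 0.0, -0.077]
contact_force: [0.7, -0.9, -0.3]
opening: -0.0001
gripper_force: 0.0
```

Request:
arm_command(series="1 0 0 0.2 0; 1 0 0 0.4 0; 1 0 0 0.4 0; 1 0 0 0.4 0")

```text
t: 16.4
position: [0.64, -0.0513, 0.0823]
eef_rot: [3.142, 0.0, -0.077]
contact_force: [-0.4, 0.5, 0.5]
opening: 0.0001
gripper_force: 0.0
```

Request:
arm_command(series="1 0 0 0.2 0; 1 0 0 0.4 0; 1 0 0 0.4 0; 1 0 0 0.4 0")

```text
t: 16.9
position: [0.64, -0.0513, 0.0783]
eef_rot: [3.142, 0.0, -0.077]
contact_force: [0.4, -0.6, -0.2]
opening: 0.0001
gripper_force: 0.0
```

Request:
arm_command(series="1 0 0 0.2 0; 1 0 0 0.4 0; 1 0 0 0.4 0; 1 0 0 0.4 0")

```text
t: 17.4
position: [0.64, -0.0513, 0.0743]
eef_rot: [-3.142, 0.0, -0.077]
contact_force: [-1.2, 0.2, 0.8]
opening: -0.0001
gripper_force: 0.0
```

Run:
```python
from h import *
c=snap('wrist','w8'); t=snap('scene','s8')
st=robot.read_state(); print(st['position'],st['joints'],st['contact_force'])
# offset of camera from TCP in tool frame
from scipy.spatial.transform import Rotation as R
for f,p,e in (('w8',st['position'],st['eef_rot']),):
    M=load(f)['world_from_camera']; print(R.from_euler('xyz',e).inv().apply(M[:3,3]-p))
g=cv2.cvtColor(c['pixels'],cv2.COLOR_RGB2GRAY)
for u in(269,280): print([int(x) for x in g[200:275:3,u]])
# jar lid, cover edge relation: bar position now, row 190
print([int(x) for x in g[170,280:420:3]])
```

```text
[ 0.6400924  -0.05133178  0.07438463] [-1.63588033e-01  2.04579338e-01  1.76708529e+00 -4.91656167e-06
  1.16977048e+00  1.48439822e+00] [-0.02100238 -0.1903117   0.73265785]
[ 0.06761579  0.00033849 -0.18058775]
[193, 195, 180, 178, 179, 184, 181, 183, 182, 181, 181, 177, 179, 174, 178, 179, 121, 103, 101, 100, 102, 103, 99, 99, 99]
[182, 182, 181, 180, 181, 184, 182, 184, 182, 181, 181, 181, 158, 114, 114, 117, 72, 41, 42, 40, 38, 35, 40, 36, 40]
[183, 182, 181, 181, 184, 182, 184, 185, 181, 185, 185, 182, 184, 184, 184, 185, 186, 187, 184, 187, 185, 184, 188, 184, 185, 187, 189, 189, 188, 188, 188, 186, 187, 187, 187, 188, 187, 187, 189, 186, 188, 188, 186, 188, 188, 185, 187]
```

Request:
arm_command(series="1 0 0 0.2 0; 1 0 0 0.4 0; 1 0 0 0.4 0; 1 0 0 0.4 0")

```text
t: 18.0
position: [0.64, -0.0513, 0.0703]
eef_rot: [-3.142, 0.0, -0.077]
contact_force: [0.5, 0.1, -0.8]
opening: 0.0001
gripper_force: 0.0
```

Request:
arm_command(series="1 0 0 0.2 0; 1 0 0 0.4 0; 1 0 0 0.4 0; 1 0 0 0.4 0")

```text
t: 18.5
position: [0.6402, -0.0513, 0.0666]
eef_rot: [3.142, -0.0, -0.077]
contact_force: [-0.8, -0.0, 2.3]
opening: -0.0
gripper_force: 1.1
```

The reported TCP lies 38 mm beyond the real fingertips: contact with the cover top at 105 mm came at TCP z 67 mm. I'll correct every height for this and regrasp the handle.

Request:
arm_command(series="1 0 0 -5 0; -0.7 0 0 -8.5 0; -0.7 0 4.2 -8.5 0; -0.7 0 4.2 -8.5 0; -0.7 0 4.2 -8.5 0; -0.7 0 4.2 -4 0; -0.7 0 4.2 0 0; -0.7 0 4.2 1 0; -0.7 0 4.2 -1 0; -0.7 0 4.2 -1 0")

```text
t: 19.75
position: [0.6385, -0.0929, 0.0785]
eef_rot: [3.141, -0.004, -0.076]
contact_force: [-0.3, -0.4, 0.3]
opening: 0.0727
gripper_force: 0.0
```

Request:
arm_command(series="0 0 0 0 0; 0.5 0 0 0 0; 1 0 0 0 0; 1 0 0 0 0; 1 0 0 0 0; 1 0 0 0 0", force=25)

```text
t: 20.5
position: [0.6364, -0.0931, 0.0757]
eef_rot: [-3.141, 0.001, -0.077]
contact_force: [1.3, 0.8, -2.5]
opening: 0.0112
gripper_force: 24.3
```

Request:
arm_command(series="1 0 -1 0 0; 1 0 -2.5 0 0; 1 0 -4 0 0; 1 0 -5.5 0 0; 1 0 -7 0 0; 1 0 -8.5 0 0; 1 0 -10 0 0; 1 0 -11.5 0 0; 1 0 -12.7 0 0; 1 0 -13.5 0 0; 1 0 -13.5 0 0; 1 0 -13.5 0 0")

```text
t: 22.0
position: [0.6478, 0.0434, 0.0758]
eef_rot: [-3.139, -0.001, -0.077]
contact_force: [6.8, 2.5, -10.3]
opening: 0.011
gripper_force: 24.4
```

Request:
arm_command(series="1 0.1 -0.3 0 0; 1 0.1 -0.6 0 0; 1 0.1 -0.6 0 0; 1 0.1 -0.6 0 0")

```text
t: 22.5
position: [0.6481, 0.0482, 0.0758]
eef_rot: [-3.14, 0.001, -0.077]
contact_force: [1.8, 2.8, -9.8]
opening: 0.0109
gripper_force: 24.5
```

Request:
arm_command(series="1 0 -0.2 0 0; 1 0 -0.4 0 0; 1 0 -0.4 0 0; 1 0 -0.4 0 0")

```text
t: 23.0
position: [0.6484, 0.0513, 0.0758]
eef_rot: [3.141, 0.001, -0.077]
contact_force: [-1.2, -1.2, -9.5]
opening: 0.0109
gripper_force: 24.5
```

Request:
arm_command(series="1 0 -0.2 0 0; 1 0 -0.4 0 0; 1 0 -0.4 0 0; 1 0 -0.4 0 0")

```text
t: 23.5
position: [0.6487, 0.0551, 0.0759]
eef_rot: [3.141, 0.001, -0.077]
contact_force: [-3.4, -3.5, -12.3]
opening: 0.0111
gripper_force: 24.5
```

Request:
arm_command(series="1 0 -0.2 0 0; 1 0 -0.4 0 0; 1 0 -0.4 0 0; 1 0 -0.4 0 0")

```text
t: 24.0
position: [0.6487, 0.0549, 0.0759]
eef_rot: [3.134, 0.002, -0.077]
contact_force: [-4.0, -15.6, -9.9]
opening: 0.0111
gripper_force: 24.9
```

Request:
arm_command(series="1 0 0.2 0 0; 0.5 0 0.2 0 0; 0.3 0 0.2 0 0; 0.3 0 0.2 0 0; 0.3 0 0.2 0 0; 0.3 0 0.2 -4 0; 0.3 0 0.2 -9 0; 0.3 0 0.2 -14 0; 0.3 0 0.2 -14 0; 0.3 0 0.2 -14 0")

```text
t: 25.25
position: [0.6493, 0.0575, 0.2161]
eef_rot: [-3.141, 0.0, -0.077]
contact_force: [0.3, 0.3, -0.6]
opening: 0.03
gripper_force: 0.0
```

Run:
```python
from h import *
st=robot.read_state(); print(st['position'],st['eef_rot'],st['contact_force'])
s=snap('wrist','w9'); im=s['pixels']
hsv=cv2.cvtColor(im,cv2.COLOR_RGB2HSV); g=hsv[...,2]
# handle: dark vertical bar near u=280
print([int(x) for x in g[200,250:310:2]])
m=(g<60).astype(np.uint8)
n,l,stt,c=cv2.connectedComponentsWithStats(m)
for i in range(1,n):
    if stt[i,4]>40: print(stt[i],np.round(c[i],1))
# white pointer near the knob
def wproj(s,p):
    M=s['world_from_camera']; q=M[:3,:3].T@(np.array(p)-M[:3,3]); r=np.hypot(q[0],q[1]); t=np.arctan2(r,-q[2])
    return round(float(s['cx']+s['fx']*t*q[0]/r),1),round(float(s['cy']-s['fy']*t*q[1]/r),1)
print(wproj(s,[.5,-.02,.108]), wproj(s,[.64,.13,.105]))
```

```text
[0.64925526 0.05745353 0.21605961] [-3.14147798e+00  1.41537165e-04 -7.70125708e-02] [ 0.3120159   0.32522287 -0.64013466]
[121, 120, 119, 138, 172, 171, 170, 170, 169, 169, 168, 170, 165, 63, 68, 83, 92, 95, 91, 84, 158, 157, 157, 155, 163, 170, 169, 169, 167, 168]
[ 517  179   43   56 1139] [540.9 207.5]
[172 237  15  25  94] [180.8 247. ]
[162 249  13  23  85] [170.1 260. ]
[   26   249   507   171 50831] [278.2 361.3]
[528 305   8  20  55] [531.1 315.3]
[  0 388  12  23  94] [  6.  399.8]
(359.5, 323.8) (203.1, 210.8)
```

Request:
arm_command(series="-0.7 -5 3 0 -0.15; -0.7 -10 6 0 -0.3; -0.7 -14.3 8.8 0 -0.3; -0.7 -14.3 8.8 0 -0.3; -0.7 -14.3 8.8 3 -0.3; -0.7 -14.3 8.8 6 -0.3; -0.7 -14.3 8.8 6 -0.3; -0.7 -14.3 8.8 6 -0.3")

```text
t: 26.3
position: [0.5007, -0.0192, 0.1566]
eef_rot: [-3.142, -0.0, 0.223]
contact_force: [0.5, 0.0, 0.8]
opening: 0.0728
gripper_force: 0.0
```

```bash
cat > kn.py <<'E'
from h import *
import sys
st=robot.read_state(); print(st['position'],st['eef_rot'])
s=snap('wrist',sys.argv[1]); im=s['pixels']
def wproj(s,p):
    M=s['world_from_camera']; q=M[:3,:3].T@(np.array(p)-M[:3,3]); r=np.hypot(q[0],q[1]); t=np.arctan2(r,-q[2])
    return s['cx']+s['fx']*t*q[0]/r,s['cy']-s['fy']*t*q[1]/r
for z in(.077,.108): print('proj knob',z,np.round(wproj(s,[.5,-.019,z]),0))
for n,p in (('d1',(.467,-.025,.068)),('d2',(.465,-.003,.068))): print(n,np.round(wproj(s,p),0))
# work on a rectified deck-plane image (z=.108 and .068) 0.5 mm/px, x .44-.54, y -.07..03
for z in (.108,.068):
    X,Y=np.meshgrid(np.linspace(.54,.44,201),np.linspace(.04,-.08,241),indexing='ij')
    M=s['world_from_camera']; q=(np.stack([X,Y,np.full_like(X,z)],-1)-M[:3,3])@M[:3,:3]
    r=np.hypot(q[...,0],q[...,1]);t=np.arctan2(r,-q[...,2])
    u=(s['cx']+s['fx']*t*q[...,0]/r).astype(np.float32); v=(s['cy']-s['fy']*t*q[...,1]/r).astype(np.float32)
    w=cv2.remap(im,u,v,cv2.INTER_LINEAR); g=cv2.cvtColor(w,cv2.COLOR_RGB2GRAY)
    for nm,m in (('dark',g<60),('white',g>200)):
        n,l,sx,c=cv2.connectedComponentsWithStats(m.astype(np.uint8))
        for i in range(1,n):
            if 20<sx[i,4]<9000:
                yy,xx=np.nonzero(l==i); pts=np.stack([.54-yy*.0005,.04-xx*.0005],1)
                e=np.linalg.eigh(np.cov(pts.T)); d=e[1][:,1]
                print(z,nm,sx[i,4],np.round(pts.mean(0),4),'ext',np.round(pts.min(0),3),np.round(pts.max(0),3),'ang',round(float(np.arctan(d[1]/d[0])),3))
E
python3 kn.py w10
```

```text
[ 0.50067027 -0.01921671  0.156649  ] [-3.14150142e+00 -3.36519680e-05  2.23173147e-01]
proj knob 0.077 [278. 204.]
proj knob 0.108 [278. 215.]
d1 [277. 239.]
d2 [252. 235.]
0.108 dark 5333 [ 0.5082 -0.0166] ext [ 0.479 -0.037] [0.529 0.004] ang 0.25
0.108 dark 93 [0.4945 0.007 ] ext [0.492 0.004] [0.497 0.01 ] ang -0.346
0.108 dark 92 [0.4904 0.0131] ext [0.488 0.01 ] [0.493 0.016] ang 0.23
0.108 dark 92 [ 0.4872 -0.0407] ext [ 0.484 -0.045] [ 0.491 -0.037] ang 0.809
0.108 dark 87 [0.4864 0.0191] ext [0.484 0.016] [0.489 0.022] ang 0.023
0.108 dark 74 [ 0.484  -0.0059] ext [ 0.482 -0.008] [ 0.487 -0.004] ang 0.066
0.108 dark 71 [ 0.4772 -0.0031] ext [ 0.475 -0.005] [ 0.48  -0.001] ang 0.124
0.108 dark 430 [0.446 0.036] ext [0.44  0.031] [0.454 0.04 ] ang 0.109
0.108 white 186 [ 0.49   -0.0208] ext [ 0.48  -0.024] [ 0.5   -0.018] ang 0.2
0.068 dark 7342 [ 0.4981 -0.0187] ext [ 0.464 -0.042] [0.523 0.005] ang 0.243
0.068 dark 126 [0.4818 0.0091] ext [0.479 0.006] [0.485 0.012] ang -0.684
0.068 dark 127 [0.477  0.0162] ext [0.474 0.014] [0.48  0.019] ang -0.09
0.068 dark 127 [ 0.4734 -0.047 ] ext [ 0.469 -0.052] [ 0.478 -0.042] ang 0.817
0.068 dark 123 [0.4724 0.0233] ext [0.47 0.02] [0.476 0.026] ang 0.286
0.068 dark 100 [ 0.4696 -0.0061] ext [ 0.467 -0.008] [ 0.473 -0.004] ang 0.106
0.068 dark 96 [ 0.4616 -0.0029] ext [ 0.459 -0.005] [ 0.464 -0.001] ang 0.064
0.068 white 260 [ 0.4766 -0.0236] ext [ 0.464 -0.027] [ 0.488 -0.02 ] ang 0.202
```

The rectified wrist data puts the knob at (0.500, −0.018), with its pointer at 0.20 rad, the one-dot mark, and two dots at (0.466, −0.005). I'll descend and grip the bar.

Request:
arm_command(series="-0.7 0 -0.1 4 0.02; -0.7 0 -0.1 8 0.02; -0.7 0 -0.1 10 0.02; -0.7 0 -0.1 10.9 0.02; -0.7 0 -0.1 10.9 0.02; 0 0 -0.1 10.9 0.02; 0.4 0 -0.1 10.9 0.02; 1 0 -0.1 10.9 0.02; 1 0 -0.1 10.9 0.02; 1 0 -0.1 10.9 0.02; 1 0 -0.1 10.9 0.02", force=40)

```text
t: 27.72
position: [0.5002, -0.0181, 0.0481]
eef_rot: [-3.141, -0.001, 0.203]
contact_force: [-2.2, 3.6, 5.2]
opening: 0.0131
gripper_force: 40.7
```

Request:
arm_command(series="1 0 0 0 0.1; 1 0 0 0 0.2; 1 0 0 0 0.3; 1 0 0 0 0.4; 1 0 0 0 0.5; 1 0 0 0 0.58; 1 0 0 0 0.6; 1 0 0 0 0.6; 1 0 0 0 0.6")

```text
t: 28.85
position: [0.5002, -0.0178, 0.048]
eef_rot: [-3.14, -0.0, -0.397]
contact_force: [-1.8, 4.7, 5.7]
opening: 0.0134
gripper_force: 40.8
```

Request:
arm_command(series="0.5 0 0 0 0; 0 0 0 0 0; -0.5 0 0 0 0; -0.5 0 0 0 0; -0.5 0 0 0 0; -0.5 0 0 -4 0; -0.5 0 0 -8 0; -0.5 0 0 -10.8 0; -0.5 0 0 -10.8 0; -0.5 0 0 -10.8 0")

```text
t: 30.1
position: [0.4992, -0.0184, 0.1541]
eef_rot: [3.141, 0.002, -0.397]
contact_force: [-0.9, 0.2, -0.8]
opening: 0.0643
gripper_force: 0.0
```

```bash
python3 kn.py w11 | grep -v "proj\|0.108 dark"
python3 - <<'E'
from h import *
s=load('w11'); p=s['pixels']; 
t=snap('top','t11'); 
# amber / jar check, bystanders in top vs t0
a=load('top0')['pixels']; d=cv2.absdiff(a,t['pixels']).max(2)
for n,(u,v) in dict(bottle=(155,253),can=(422,250),tumbler=(418,190),green=(213,205),pink=(140,193)).items(): print(n,int(np.median(d[v-14:v+14,u-14:u+14])),int((d[v-14:v+14,u-14:u+14]>40).sum()))
E
```

```text
[ 0.49916507 -0.01835904  0.15412141] [ 3.14113794e+00  1.51769533e-03 -3.97155942e-01]
d1 [300. 232.]
d2 [277. 243.]
0.108 white 197 [ 0.4907 -0.0144] ext [ 0.481 -0.019] [ 0.5  -0.01] ang -0.38
0.068 dark 7342 [ 0.4982 -0.0173] ext [ 0.464 -0.042] [0.523 0.006] ang -0.411
0.068 dark 126 [0.4818 0.0092] ext [0.479 0.006] [0.485 0.012] ang -0.464
0.068 dark 126 [0.4771 0.0163] ext [0.474 0.014] [0.48  0.019] ang -0.433
0.068 dark 140 [ 0.4734 -0.0469] ext [ 0.469 -0.052] [ 0.478 -0.042] ang 0.817
0.068 dark 113 [0.4724 0.0233] ext [0.47 0.02] [0.475 0.026] ang -1.292
0.068 dark 102 [ 0.4679 -0.0256] ext [ 0.465 -0.028] [ 0.471 -0.023] ang -0.151
0.068 dark 71 [ 0.461  -0.0027] ext [ 0.459 -0.005] [ 0.463 -0.001] ang 1.248
0.068 white 273 [ 0.4781 -0.0089] ext [ 0.466 -0.014] [ 0.49  -0.004] ang -0.375
bottle 7 66
can 8 0
tumbler 4 0
green 12 0
pink 14 59
```

Request:
arm_command(series="-0.5 0 0 -5 0; -0.5 0 0 -5 0; -0.5 0 0 -5 0; -0.5 0 0 -5 0")

```text
t: 30.7
position: [0.4988, -0.0183, 0.2032]
eef_rot: [3.141, 0.003, -0.397]
contact_force: [0.6, -0.0, 0.0]
opening: 0.0637
gripper_force: 0.0
```

Run:
```python
from h import *
s=load('w9'); print('handle',np.round(onz(s,282.5,200,.137,True),4))
w=snap('wrist','w12')
g=cv2.cvtColor(w['pixels'],cv2.COLOR_RGB2GRAY)
# any amber visible (jar through an open basin)?
h=cv2.cvtColor(s['pixels'],cv2.COLOR_RGB2HSV); m=(h[...,1]>150)&(h[...,0]<20)
v,u=np.nonzero(m[:240]); print('amber px in w9 upper part', len(u), (u.min(),u.max(),v.min(),v.max()) if len(u) else '')
st=robot.read_state(); print(st['t'],st['contact_force'],np.abs(st['qvel']).max())
robot.job_done()
```

```text
handle [0.6525 0.0539 0.137 ]
amber px in w9 upper part 23 (np.int64(469), np.int64(483), np.int64(0), np.int64(1))
30.75 [0.15019688 0.68015672 0.4552155 ] 0.004834418749173332
the job is handed in; nothing more can be done
```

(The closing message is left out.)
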